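# Open the easel and point out the lens board

### The job

Get the enlarger's easel ready for a full-size sheet: with the fingertips, push the easel's sliding arm away from the thin paper guide at the easel's edge, until it is fully against the two end stops. Then show your assistant which lens board to fit: point from above at the middle of the board with the largest hole, fingertips a few centimetres above it without touching it, keep pointing there for two full seconds, and finish still pointing at it. Leave the lens boards and all other loose things where they lie.

Things in the scene. Friction and masses are not known exactly. Their poses are not given: they have to be found in the camera images.
- easel: Flat steel printing easel fixed to the counter, 250 (x) x 260 (y) x 18 mm, origin at the centre of its underside, z up. A thin paper guide 4 mm high runs along its -y edge; 4 mm high strips run along the x edges; two small end stops (16 mm high, at x +-98 mm, their near faces at y = +91 mm) limit the sliding arm on the +y side.
- easel_arm (a joint): Position of the easel's sliding arm in m along the easel's +y: 0 = by the paper guide (arm centre line at y = -100 mm in the easel frame), 0.18 = against the two end stops (centre line at y = +80 mm). It slides stiffly (about 1.5 N plus 4 N per m/s) and stays where it is left. The arm is a flat aluminium bar 216 mm long (along easel x), 22 mm wide, its top 26 mm above the counter.
- lug_center (a point): Centre of the grey bakelite lug that stands on the middle of the sliding arm: 36 (easel x) x 18 (easel y) x 28 mm high, from 26 to 54 mm above the counter; this point is 40 mm above the counter. Its axes are the easel's.
- lens_board_large: Square nickel-plated lens board, 66 x 66 mm, 5 mm thick, lying flat and loose on the counter, with one round through hole of 46 mm diameter at its centre (the largest of the three). Origin at the centre of its underside; z up, x and y along its edges.
- lens_board_medium: Square nickel-plated lens board, 66 x 66 mm, 5 mm thick, lying flat and loose on the counter, with one round through hole of 28 mm diameter at its centre (the middle one of the three). Origin at the centre of its underside; z up, x and y along its edges.
- lens_board_small: Square nickel-plated lens board, 66 x 66 mm, 5 mm thick, lying flat and loose on the counter, with one round through hole of 16 mm diameter at its centre (the smallest of the three). Origin at the centre of its underside; z up, x and y along its edges.
- filter_a: Loose square clear acrylic contrast filter, 75 x 75 x 4 mm, lying flat; origin at the centre of its underside. Only to be left alone.
- filter_b: Loose square clear acrylic contrast filter, 75 x 75 x 4 mm, lying flat; origin at the centre of its underside. Only to be left alone.
- knob_cap: Loose grey bakelite focus knob cap, a disc 34 mm in diameter and 18 mm high, among the lens boards; origin at the centre of its underside. To be left alone.
- focus_magnifier: Loose focusing magnifier beyond the easel, base 70 x 55 mm with a short tube and an upright plate, 72 mm high; origin at the centre of its underside. To be left alone.
- wetting_bottle: Loose small amber bottle, 40 mm in diameter, 95 mm high, standing beyond the lens boards; origin at the centre of its underside. To be left alone.

How it is judged (in metres and radians):
On the way, in this order (a step that is already met when the one before it is completed fails the run):
1. the easel's sliding arm is pushed fully against its end stops (value of joint easel_arm above 0.175 m), for 0.2 s.
2. the fingertips dwell just above the middle of the lens board with the largest hole, not touching it (horizontal distance between the grasp point and lens_board_large below 0.022 m and z of the grasp point in the frame of lens_board_large between 0.027 and 0.095 m), for 1.7 s.
At the end, for the whole second after the job is handed in: Sliding arm within 5 mm of its end stops; grasp point still within 22 mm sideways of the centre of the board with the largest hole and 27 to 95 mm above its underside (fingertips about 1 to 7 cm above it); every loose thing within 10 mm of where it lay (all of step 2 and value of joint easel_arm above 0.175 m and distance of each of lens_board_small, lens_board_medium, filter_a, filter_b, knob_cap, focus_magnifier, wetting_bottle, lens_board_large from where it was at the start of the episode below 0.01 m); the robot touches nothing.
It fails at once if a lens board is touched (contact force between any of the fingers, the arm and lens_board_small above 0.5 N or contact force between any of the fingers, the arm and lens_board_medium above 0.5 N or contact force between any of the fingers, the arm and lens_board_large above 0.5 N).
It fails at once if a lens board or another loose thing is moved by more than 10 mm or lifted (distance of any of lens_board_small, lens_board_medium, filter_a, filter_b, knob_cap, focus_magnifier, wetting_bottle, lens_board_large from where it was at the start of the episode above 0.01 m).
It also fails if it takes over 40 s, if anything falls off the work surface, if the arm or the gripper's body presses on something with over 40 N, if the wrist force passes 120 N, or if a joint passes its speed limit or range.

### The arm

A 6-joint arm with a two-finger parallel gripper is mounted at the origin on the work surface. World frame = base frame: x ahead of the robot, y to its left, z up, the work surface at z = 0. Lengths are in mm, angles in rad, forces in N, time in s.
With the tool pointing down it reaches from about 350 to 875 mm from the base axis. Payload 4.2 kg.
Tool frame: the origin (TCP) lies midway between the tips of the shut fingers; the grasp point (between the pads) lies 19 mm behind it; y points along the fingers, x is the direction in which the jaws open and shut, and the axes are right-handed (so a half turn about y gives the same grasp; the last joint's range is limited). The gripper opens to 85 mm and grips with 20 to 120 N. Pads are 22 mm wide; open, the fingers measure 114 mm over their backs; the gripper's body (76 mm by 85 mm) begins 54 mm behind the grasp point. The pads swing forward as they close: fully open they stand 13 mm farther back than shut.
Start: joints at [1.507, 0.385, 0.008, 0, -1.194, -0.259], TCP at [198.232, 592.708, 194.012] pointing down, gripper open.
Joint ranges: [-3.14, 3.14], [-1.21, 2.06], [-1.07, 1.41], [-3.16, 2.05], [-2.99, -0.16], [-3.1, 3.1]. Speed limits (rad/s): [2.79, 2.79, 3.14, 3.14, 3.14, 3.14].

### API

Orientations are given as a unit quaternion [x, y, z, w].
In Python, from bench import read_state, get_image, job_done gives the robot as it stands.
- The arm moves only by the tool play_rows, never from a script. Its argument "series" is a list of rows, each a list of 7 numbers: the shift along the tool's x, y, z in m, then the turn, a rotation vector about the tool's x, y, z in rad, then the finger opening in m, from 0 to 0.0854. In form: [[x, y, z, wx, wy, wz, claw], ...]. A call has 1 to 10 rows; each row shifts and turns the pose as measured when the row begins, along the tool's axes as they then stand; what a row does not reach is not made up. A row lasts 1/10 s, in which the tool goes at most 50 mm and 8.59 degrees, less where a joint would pass 70% of its speed; a pose out of reach is approached as far as the arm can. A call with a gripper value outside its range is refused whole. The fingers move at their own pace and stop on an object; the grip force is fixed at half the most. Time passes only in rows, so rows that do not move let the fingers close. It gives the time, the measured TCP pose, the force and the opening at its end, in the units of the state.
- read_state(): the state, without advancing time (a new reading comes with each control period).
- get_image(name): name is "scene" or "top"; returns a dict with "color" (480x640x3 uint8, red, green, blue), "intrinsics" (3x3 intrinsics, pixels), "D" ([k1, k2, p1, p2, k3] as OpenCV has them; the pictures are not rectified), "origin" and "orientation" of the camera in the world. Camera axes: x right, y down, z forward; pixel columns grow to the right and rows downward; lengths in mm; the calibration is good to about 2 mm. A picture is of the moment at which its call begins. There is no depth.
- job_done(): hands the job in, once; it reports no verdict.
The state is a dict: "clock": time; "joints": joint angles; "joint_vel": joint speeds; "joint_efforts": joint torques, N m; "position": TCP position; "ee_rot": TCP orientation; "contact_force": force on the tool from outside, world axes, zero at the start; "wrist_torque": the same for the moment, N m; "gripper_width": finger opening in mm.
Only numpy, scipy, OpenCV 4.12 (cv2) and the standard library are available. Lean on these libraries where they do the work, as an engineer would, in place of code of your own. Each camera call takes 0.05 s, during which the arm holds its last target. There are 200 camera calls.

## Working session

There is one attempt and no reset: what is moved stays moved. The work goes in short steps, Python scripts to look and compute and a tool call to move; the robot and the scene stay as the last step left them, time stands still between calls to the robot, and variables do not carry over. Pictures are saved under pics/ and viewed, about 8 in all and at most 12, crops included, and the job is handed in when it is done.

Besides the shell and the picture viewer there is one more tool, called after ">>>" as name(argument=value, ...) on one line, values as JSON. play_rows: Moves the arm, as the interface text tells. Its arguments: {"type":"object","properties":{"series":{"type":"array","items":{"type":"array","items":{"type":"number"}}}},"required":["series"]}

```bash
mkdir -p pics; cat > h.py <<'E'
import numpy as np, cv2
from scipy.spatial.transform import Rotation as R
from bench import read_state, get_image, job_done
def quat(o): 
    o=np.array(o,float); return o if o.shape==(3,3) else R.from_quat(o).as_matrix()
def ray(im,px,z):
    K=np.array(im["intrinsics"],float).reshape(3,3);D=np.array(im["D"],float)
    n=cv2.undistortPoints(np.array(px,float).reshape(-1,1,2),K,D).reshape(-1,2)
    d=np.c_[n,np.ones(len(n))]@quat(im["orientation"]).T
    o=np.array(im["origin"],float)
    return o+d*((z-o[2])/d[:,2])[:,None]
E
python3 - <<'E'
from h import *
import pickle
for n in("top","scene"):
    im=get_image(n); cv2.imwrite(f"pics/{n}0.png",im["color"][:,:,::-1]); pickle.dump(im,open(f"{n}0.pkl","wb"))
    print(n,im["origin"],im["orientation"],im["intrinsics"],im["D"])
print(read_state())
E
```

```text
top [496.73795262  50.04928425 977.32218881] [-0.7054624   0.70612971 -0.0460478   0.03978998] [[538.2544575    0.         324.58681849]
 [  0.         538.2544575  239.24819712]
 [  0.           0.           1.        ]] [-0.13680886  0.          0.          0.          0.        ]
scene [1324.34053008  441.13531936  821.43463621] [ 0.45098893  0.79887281 -0.34153115 -0.20437149] [[618.27472009   0.         315.79785307]
 [  0.         618.27472009 245.73120472]
 [  0.           0.           1.        ]] [-0.00431191  0.          0.          0.          0.        ]
{'clock': 0.1, 'joints': array([ 1.50663832e+00,  3.85487058e-01,  6.80587193e-03, -4.04645961e-04,
       -1.19401434e+00, -2.58599271e-01]), 'joint_vel': array([ 0.00053927, -0.00184706,  0.00320618,  0.00108715,  0.00057137,
        0.00124854]), 'joint_efforts': array([-1.87767891e-04, -3.93319380e+01,  1.88927865e+01,  4.19789717e+00,
       -2.58802262e-03,  6.24924880e-06]), 'position': array([198.04880025, 592.18561061, 193.04806357]), 'ee_rot': array([ 0.41364998, -0.57343927,  0.57430764, -0.41259161]), 'contact_force': array([-0.24682406,  0.29579468,  0.33041482]), 'wrist_torque': array([0.01198013, 0.00594856, 0.04514805]), 'gripper_width': 85.35249069507634}
```

View pics/top0.png

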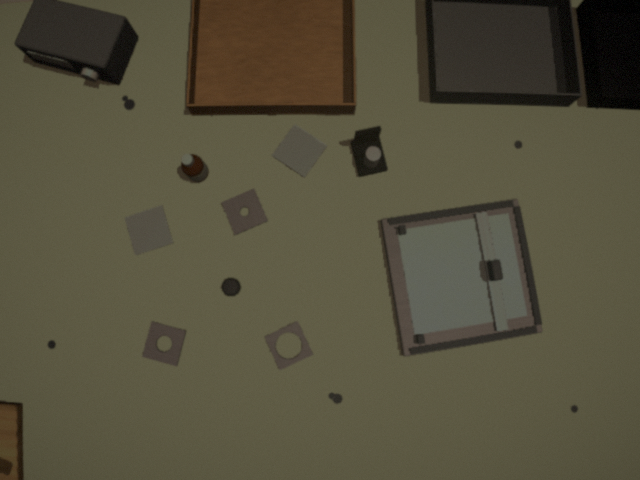

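View pics/scene0.png

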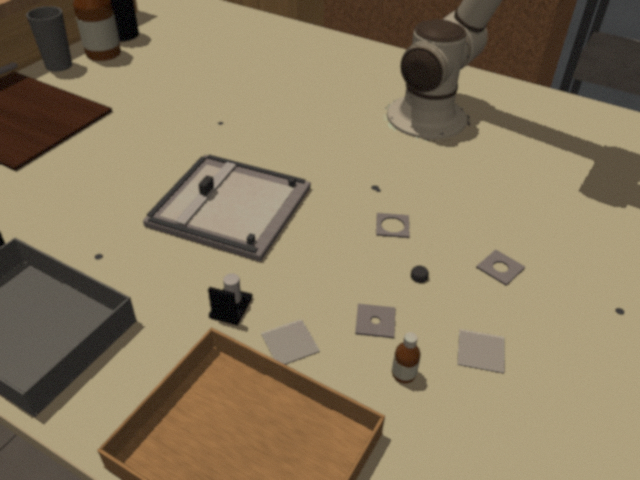

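The top picture shows the easel at right, with its stops at about (402,230) and (419,339) and the lug at (491,270). The large-hole board is at (289,345). The scene picture agrees with this. I'll enlarge a crop next.

```bash
python3 - <<'E'
from h import *
a=cv2.imread("pics/top0.png")
a=cv2.convertScaleAbs(a,alpha=1.9)
cv2.imwrite("pics/c1.png",cv2.resize(a[190:370,360:560],None,fx=3.3,fy=3.3,interpolation=cv2.INTER_CUBIC))
E
python3 - <<'E'
from h import *
import pickle
im=pickle.load(open("top0.pkl","rb"))
def p(n,px,z): print(n,ray(im,px,z).round(1)[:,:2].tolist())
p("board corners UL? ",[[289,345],[265,336],[299,322],[312,356],[278,368]],5)
p("others",[[244,212],[164,343],[231,287],[299,151]],5)
p("easel corners",[[381,219],[517,201],[541,328],[405,354]],20)
p("stops",[[402,230],[419,339]],34); p("lug",[[491,270]],54)
p("arm ends",[[481,213],[501,329]],26)
im=pickle.load(open("scene0.pkl","rb"))
p("scene board",[[393,224]],5);p("lug",[[206,180]],54)
E
```

```text
board corners UL?  [[425.1, 105.2], [441.0, 148.3], [466.1, 87.4], [405.6, 64.1], [384.2, 124.7]]
others [[665.9, 189.2], [426.9, 331.5], [528.6, 210.6], [781.2, 88.8]]
easel corners [[650.4, -60.4], [684.7, -314.3], [451.5, -350.3], [409.5, -100.2]]
stops [[628.4, -96.0], [436.5, -122.9]]
lug [[555.3, -248.6]]
arm ends [[660.8, -243.0], [451.5, -272.9]]
scene board [[428.8, 109.0]]
lug [[560.7, -255.2]]
```

View pics/c1.png

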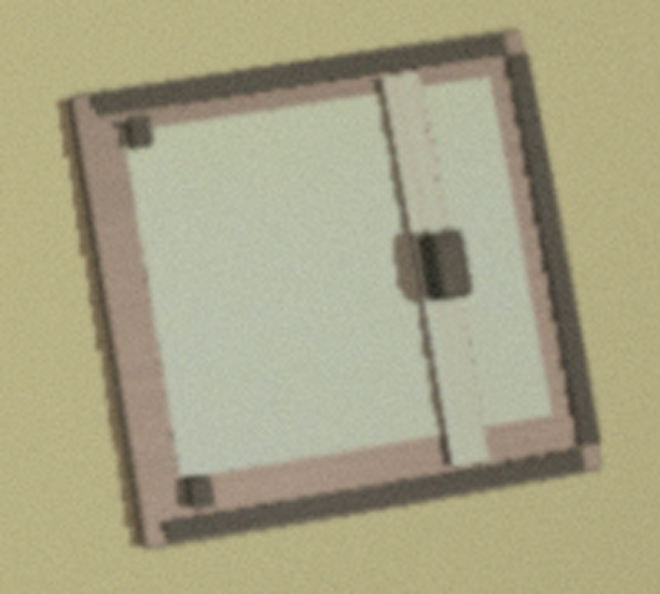

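The crop shows the arm strip from (481,214) to (502,330) in full-picture pixels. The lug top is centred near (498,270), and its visible dark face is toward the stops.

I estimate the easel centre at (549,-206) with a yaw of about 8.8°. The easel_arm joint is at about 0.048 m, so the push is about 132 mm. The large board is at about (426,107).

```bash
cat >> h.py <<'E'
def plan(tgt,yaw=None):
    s=read_state(); M=R.from_quat(s["ee_rot"]).as_matrix()
    print("t",s["clock"],"pos",s["position"].round(1),"F",s["contact_force"].round(1),"w",round(s["gripper_width"],1),"q",s["joints"].round(2))
    print("R",M.round(3).tolist()); print("tool yaw x deg",np.degrees(np.arctan2(M[1,0],M[0,0])))
    print("shift tool mm",(M.T@(np.array(tgt)-s["position"])).round(1))
E
python3 - <<'E'
from h import *
import pickle
plan([564,-301,150])
im=pickle.load(open("top0.pkl","rb")); print(ray(im,[[498,270]],54))
E
```

```text
t 0.1 pos [198.  592.2 193. ] F [-0.2  0.3  0.3] w 85.4 q [ 1.51  0.39  0.01 -0.   -1.19 -0.26]
R [[-0.317, -0.0, 0.948], [-0.948, -0.002, -0.317], [0.002, -1.0, 0.0]]
tool yaw x deg -108.50118760633293
shift tool mm [730.8  44.5 630.5]
[[ 555.18855713 -261.17102592   54.        ]]
```

>>> play_rows(series=[[0,0,0,0,-0.12,0,0],[0,0,0,0,-0.12,0,0],[0,0,0,0,-0.12,0,0],[0,0,0,0,-0.12,0,0],[0.046,0,0.011,0,0,0,0],[0.046,0,0.011,0,0,0,0],[0.046,0,0.011,0,0,0,0],[0.046,0,0.011,0,0,0,0],[0.046,0,0.011,0,0,0,0],[0.046,0,0.011,0,0,0,0]])

```text
clock: 1.1
position: [311.7, 324.6, 187.1]
ee_rot: [0.549, -0.45, 0.454, -0.539]
contact_force: [2.0, -0.2, 0.5]
gripper_width: -0.1
```

```bash
python3 -c "
from h import *
plan([564,-301,150])"
```

```text
t 1.1 pos [311.7 324.6 187.1] F [ 2.  -0.2  0.5] w -0.1 q [ 1.17  0.1  -0.4   0.   -1.09  0.58]
R [[0.184, -0.004, 0.983], [-0.983, -0.014, 0.184], [0.013, -1.0, -0.007]]
tool yaw x deg -79.38684382467035
shift tool mm [660.9  44.9 133. ]
```

>>> play_rows(series=[[0.046,0,0.0095,0,0,0,0],[0.046,0,0.0095,0,0,0,0],[0.046,0,0.0095,0,0,0,0],[0.046,0,0.0095,0,0,0,0],[0.046,0,0.0095,0,0,0,0],[0.046,0,0.0095,0,0,0,0],[0.046,0,0.0095,0,0,0,0],[0.046,0,0.0095,0,0,0,0],[0.046,0,0.0095,0,0,0,0],[0.046,0,0.0095,0,0,0,0]])

```text
clock: 2.1
position: [491.7, -129.9, 192.0]
ee_rot: [0.549, -0.449, 0.452, -0.541]
contact_force: [0.2, 1.2, -0.1]
gripper_width: 0.1
```

```bash
python3 -c "
from h import *
plan([564,-301,150])"
```

```text
t 2.1 pos [ 491.7 -129.9  192. ] F [ 0.2  1.2 -0.1] w 0.1 q [ 0.07  0.19 -0.28  0.01 -1.11  1.68]
R [[0.188, -0.004, 0.982], [-0.982, -0.013, 0.188], [0.012, -1.0, -0.006]]
tool yaw x deg -79.17516283043452
shift tool mm [181.2  43.9  39.2]
```

>>> play_rows(series=[[0.04,0,0.008,0,0.035,0,0],[0.04,0,0.008,0,0,0,0],[0.04,0,0.01,0,0,0,0],[0.035,0.01,0.01,0,0,0,0],[0.02,0.03,0.003,0,0,0,0],[0,0,0,0,0,0,0]])

```text
clock: 2.7
position: [558.9, -310.1, 148.5]
ee_rot: [0.539, -0.462, 0.463, -0.53]
contact_force: [-0.9, 0.6, -1.8]
gripper_width: 0.2
```

```bash
python3 -c "
from h import *
plan([564,-301,40])
im=get_image('top');a=cv2.convertScaleAbs(im['color'][:,:,::-1],alpha=1.9)
cv2.imwrite('pics/c2.png',cv2.resize(a[170:370,360:580],None,fx=3,fy=3,interpolation=cv2.INTER_CUBIC))"
```

```text
t 2.7 pos [ 558.9 -310.1  148.5] F [-0.9  0.6 -1.8] w 0.2 q [-0.25  0.44 -0.02  0.01 -1.11  1.96]
R [[0.143, -0.008, 0.99], [-0.99, -0.011, 0.143], [0.01, -1.0, -0.01]]
tool yaw x deg -81.75833450128995
shift tool mm [ -9.4 108.4   7.4]
```

View pics/c2.png

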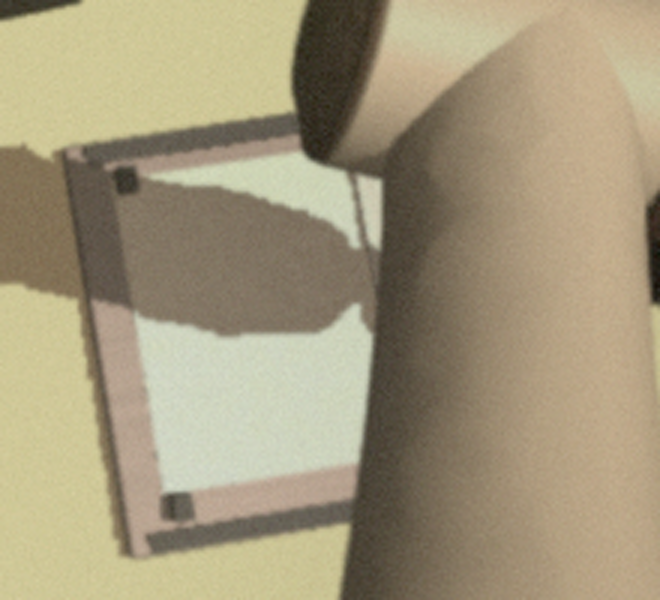

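The robot's own link hides the lug from the top camera. The estimates are consistent, so I'll descend behind the lug and use the force reading as the check.

>>> play_rows(series=[[0,0.035,0.003,0,0,0,0],[0,0.035,0.003,0,0,0,0],[0,0.022,0,0,0,0,0],[0,0.012,0,0,0,0,0],[0,0,0,0,0,0,0]])

```text
clock: 3.25
position: [570.4, -308.6, 52.7]
ee_rot: [0.54, -0.454, 0.467, -0.533]
contact_force: [0.3, -0.7, 0.3]
gripper_width: -0.3
```

```bash
python3 -c "
from h import *
plan([563.5,-301,38])
im=get_image('scene');a=im['color'][:,:,::-1]
cv2.imwrite('pics/s2.png',cv2.resize(a[100:280,100:360],None,fx=3,fy=3,interpolation=cv2.INTER_CUBIC))"
```

```text
t 3.25 pos [ 570.4 -308.6   52.7] F [ 0.3 -0.7  0.3] w -0.3 q [-0.24  0.54 -0.13  0.02 -0.89  1.95]
R [[0.15, 0.007, 0.989], [-0.988, -0.019, 0.15], [0.02, -1.0, 0.004]]
tool yaw x deg -81.35771473798873
shift tool mm [-8.9 14.5 -5.7]
```

View pics/s2.png

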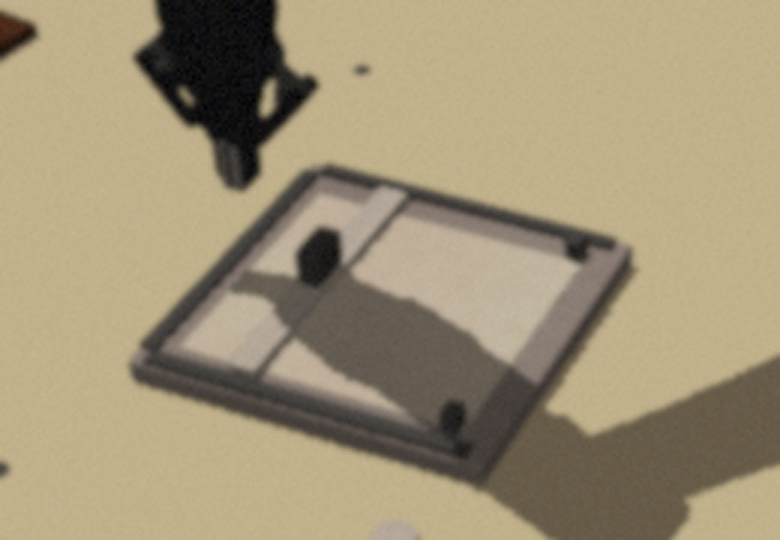

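```bash
python3 -c "
from h import *
s=read_state();im=get_image('scene')
K=im['intrinsics'];M=quat(im['orientation']);o=np.array(im['origin'])
for n,p in(('tcp',s['position']),('lugtop',[557,-258,54]),('easelc',[549,-206,18])):
    c=M.T@(np.array(p)-o); u=K@c/c[2]; print(n,u[:2].round(1),((u[:2]-[100,100])*3).round(0))
print(ray(im,[[179,161.5]],52.7), s['position'])
print('corners 22', ray(im,[[100+330/3,100+168/3],[100+137/3,100+362/3],[100+632/3,100+248/3],[100+480/3,100+475/3]],18).round(1))
print('lugtop',ray(im,[[100+320/3,100+234/3]],54).round(1))"
```

```text
tcp [182.  174.2] [246. 223.]
lugtop [206.  178.6] [318. 236.]
easelc [230.3 198.8] [391. 296.]
[[ 538.3801498  -344.57566701   52.7       ]] [ 571.21605007 -308.95608796   53.97552947]
corners 22 [[ 449.9 -335.2   18. ]
 [ 692.7 -306.2   18. ]
 [ 414.3  -93.5   18. ]
 [ 662.1  -54.5   18. ]]
lugtop [[ 554.6 -258.2   54. ]]
```

The lug and easel re-project well. The visible fingertip sits about 13 px above where the TCP should appear, so I'm taking a closer look.

```bash
python3 -c "
from h import *
s=read_state();im=get_image('scene');print(s['position'],s['clock'])
a=cv2.convertScaleAbs(im['color'][:,:,::-1],alpha=1.3,beta=20)
cv2.imwrite('pics/s3.png',cv2.resize(a[110:210,130:240],None,fx=6,fy=6,interpolation=cv2.INTER_CUBIC))
print('shadow tip',ray(im,[[100+236/3,100+278/3]],18))"
```

```text
[ 571.91578648 -309.39986759   54.87462215] 3.35
shadow tip [[ 589.36101493 -308.8683075    18.        ]]
```

View pics/s3.png

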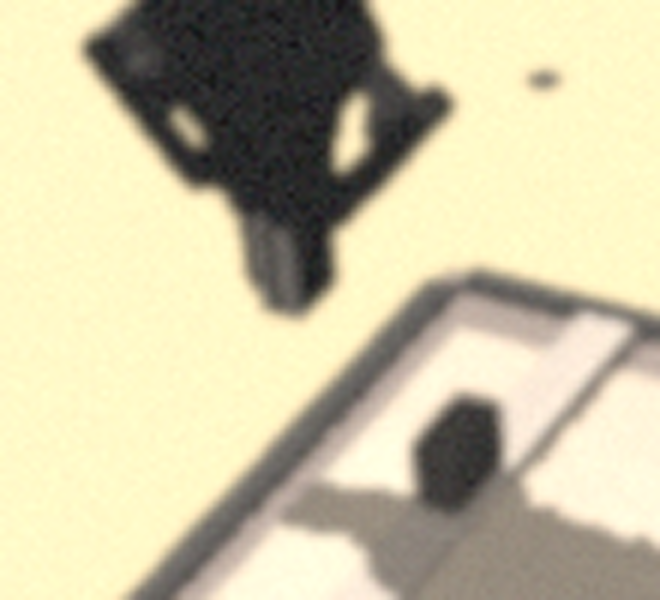

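```bash
python3 -c "
from h import *
s=read_state();print(s['clock'],s['position'],s['joints'],s['joint_vel'],s['gripper_width'])
d=[(.3855,.0068,198.05,592.19,193.05),(.1,-.4,311.7,324.6,187.1),(.19,-.28,491.7,129.9,192),(.44,-.02,558.9,310.1,148.5),(.54,-.13,570.4,308.6,52.7),(s['joints'][1],s['joints'][2],*s['position'])]
A=[];b=[]
for a,c,x,y,z in d:
    f=a-c
    A+=[[np.sin(a),np.cos(f),np.sin(f),1,0],[np.cos(a),-np.sin(f),np.cos(f),0,1]];b+=[np.hypot(x,y),z]
A=np.array(A);b=np.array(b);X=np.linalg.lstsq(A,b,rcond=None)[0];print(X.round(),(A@X-b).round(1))
im=get_image('top');a=cv2.convertScaleAbs(im['color'][:,:,::-1],alpha=1.9)
cv2.imwrite('pics/c3.png',cv2.resize(a[150:390,380:600],None,fx=2.5,fy=2.5))
K=im['intrinsics'];M=quat(im['orientation']);c=M.T@(s['position']-im['origin']);print((K@c/c[2]))"
```

```text
3.4 [ 572.19754174 -309.68808888   55.3092432 ] [-0.238744    0.53569737 -0.12538568  0.022345   -0.89274295  1.94645862] [-0.0052081  -0.00262108  0.00342989 -0.00089765  0.00226613  0.00262657] -0.08885930589594396
[ 561.  395.   20.   39. -200.] [-0.1 -0.2  1.2 -0.3 -2.4 -1.7  1.6  2.1  1.  -0.7 -1.2  0.8]
[528.57823438 260.5300486    1.        ]
```

View pics/c3.png

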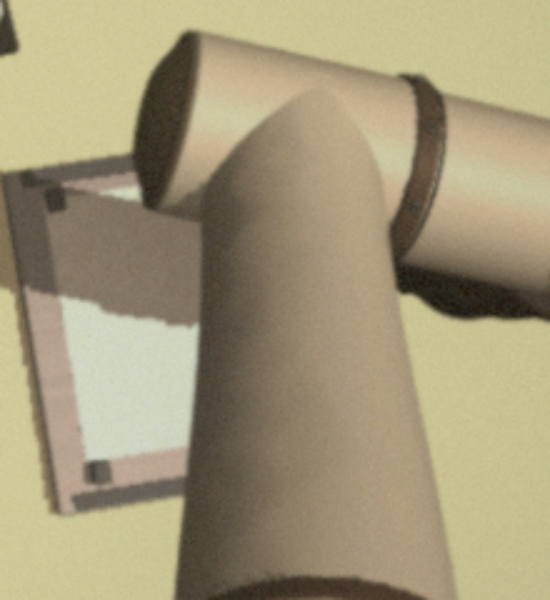

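Forward kinematics from the joints agrees with the reported TCP, but the picture puts the tip higher: the same x,y fits at z of about 86. I'll descend to a reported 37 and advance gently. The contact force will show which one is right.

>>> play_rows(series=[[0,0.012,-0.004,0,0,0,0],[0,0.006,-0.003,0,0,0,0],[0,0,0,0,0,0,0],[-0.012,0,0,0,0,0,0],[-0.012,0,0,0,0,0,0],[-0.012,0,0,0,0,0,0],[-0.012,0,0,0,0,0,0]])

```text
clock: 4.15
position: [558.5, -261.8, 37.5]
ee_rot: [0.538, -0.452, 0.471, -0.534]
contact_force: [0.6, 0.1, 0.5]
gripper_width: -0.1
```

```bash
python3 -c "
from h import *
plan([534,-109,38])
s=read_state();im=get_image('scene')
K=im['intrinsics'];M=quat(im['orientation']);c=M.T@(s['position']-im['origin']);u=K@c/c[2];print(((u[:2]-[150,110])*6))
a=cv2.convertScaleAbs(im['color'][:,:,::-1],alpha=1.3,beta=20)
cv2.imwrite('pics/s4.png',cv2.resize(a[110:210,150:260],None,fx=6,fy=6,interpolation=cv2.INTER_CUBIC))"
```

```text
t 4.15 pos [ 558.5 -261.8   37.5] F [0.6 0.1 0.5] w -0.1 q [-0.17  0.51 -0.24  0.03 -0.81  1.87]
R [[0.148, 0.018, 0.989], [-0.989, -0.022, 0.148], [0.025, -1.0, 0.014]]
tool yaw x deg -81.5043358788029
shift tool mm [-154.7   -4.4   -1.6]
[329.35160648 448.83715355]
```

View pics/s4.png

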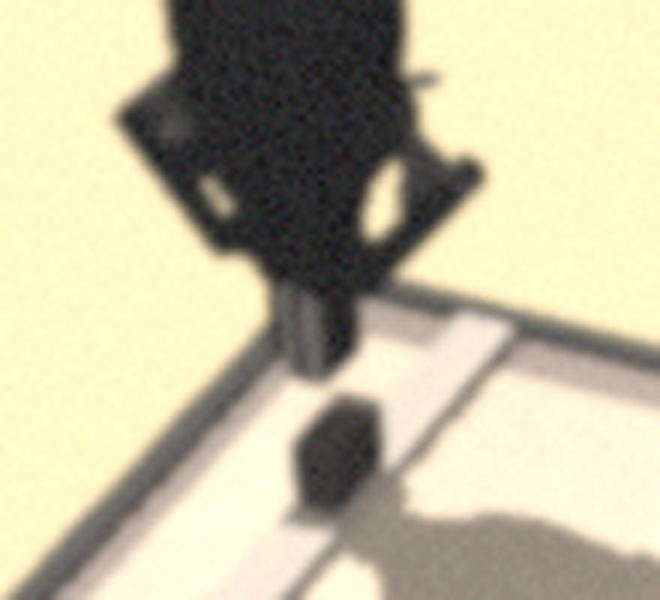

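There was no contact at the reported lug position, and the tip at (202,173) full-picture is again about 31 mm higher than reported. The shadow fits this too, so the true tip z is about the reported z plus 31. I'll back off, lower to a reported 8 (true about 39), and push.

>>> play_rows(series=[[0.025,0,0,0,0,0,0],[0.02,0,0,0,0,0,0],[0,0,0,0,0,0,0],[0,0.01,0,0,0,0,0],[0,0.01,0,0,0,0,0],[0,0.005,0,0,0,0,0],[0,0,0,0,0,0,0]])

```text
clock: 4.9
position: [565.4, -300.1, 11.8]
ee_rot: [0.54, -0.45, 0.468, -0.536]
contact_force: [-0.5, -0.3, -0.1]
gripper_width: -0.3
```

```bash
python3 -c "
from h import *
plan([563.5,-301,9])
s=read_state();im=get_image('scene')
K=im['intrinsics'];M=quat(im['orientation']);c=M.T@(s['position']-im['origin']);u=K@c/c[2];print(((u[:2]-[150,110])*6))
print(ray(im,[[202.5,173]],68))
a=cv2.convertScaleAbs(im['color'][:,:,::-1],alpha=1.3,beta=20)
cv2.imwrite('pics/s5.png',cv2.resize(a[110:210,150:260],None,fx=6,fy=6,interpolation=cv2.INTER_CUBIC))"
```

```text
t 4.9 pos [ 565.4 -300.1   11.8] F [-0.5 -0.3 -0.1] w -0.3 q [-0.23  0.57 -0.2   0.02 -0.78  1.94]
R [[0.156, 0.016, 0.988], [-0.987, -0.021, 0.157], [0.023, -1.0, 0.013]]
tool yaw x deg -81.00223297938527
shift tool mm [ 0.5  2.8 -2. ]
[238.0540446  482.02973793]
[[ 559.79864191 -262.9741195    68.        ]]
```

View pics/s5.png

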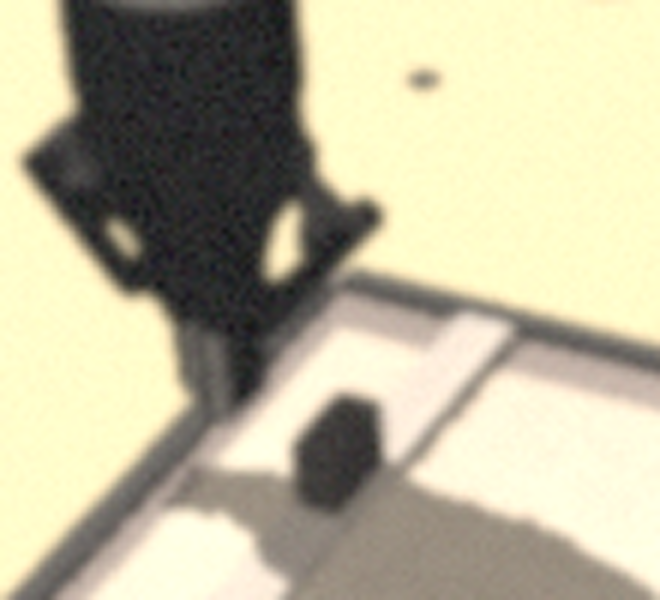

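The reported z of 11.8 is below the easel top (18) with no contact, and the picture shows the tip about 31 mm above that, so the offset is confirmed. Now I'll push along easel +y.

>>> play_rows(series=[[0,0.003,-0.002,0,0,0,0],[-0.012,0,0,0,0,0,0],[-0.013,0,0,0,0,0,0],[-0.013,0,0,0,0,0,0],[-0.013,0,0,0,0,0,0],[-0.013,0,0,0,0,0,0],[-0.013,0,0,0,0,0,0],[-0.013,0,0,0,0,0,0],[0,0,0,0,0,0,0]])

```text
clock: 5.85
position: [549.2, -203.7, 8.6]
ee_rot: [0.54, -0.448, 0.469, -0.537]
contact_force: [1.2, 0.7, 0.2]
gripper_width: -0.0
```

```bash
python3 -c "
from h import *
plan([540.5,-151,9])"
```

```text
t 5.85 pos [ 549.2 -203.7    8.6] F [1.2 0.7 0.2] w -0.0 q [-0.07  0.5  -0.35  0.03 -0.7   1.77]
R [[0.159, 0.021, 0.987], [-0.987, -0.023, 0.16], [0.026, -1.0, 0.017]]
tool yaw x deg -80.84094091999835
shift tool mm [-53.4  -1.8  -0.2]
```

>>> play_rows(series=[[-0.01,0,0,0,0,0,0],[-0.01,0,0,0,0,0,0],[-0.01,0,0,0,0,0,0],[-0.01,0,0,0,0,0,0],[-0.006,0,0,0,0,0,0],[-0.005,0,0,0,0,0,0],[-0.005,0,0,0,0,0,0]])

```text
clock: 6.55
position: [541.0, -148.0, 8.7]
ee_rot: [0.541, -0.445, 0.47, -0.536]
contact_force: [4.7, -39.2, -5.6]
gripper_width: 0.1
```

>>> play_rows(series=[[-0.005,0,0,0,0,0,0],[-0.005,0,0,0,0,0,0],[-0.005,0,0,0,0,0,0]])

```text
clock: 6.85
position: [541.1, -149.3, 8.9]
ee_rot: [0.546, -0.439, 0.475, -0.532]
contact_force: [4.6, -27.5, -3.7]
gripper_width: -0.2
```

The force rose to 39 N at y=-148, against a predicted -151, so the arm is on the stops. I'll hold briefly, back off and lift.

>>> play_rows(series=[[-0.004,0,0,0,0,0,0],[-0.004,0,0,0,0,0,0],[0.012,0,0,0,0,0,0],[0.015,0,0,0,0,0,0],[0,-0.03,0,0,0,0,0],[0,-0.045,0,0,0,0,0],[0,-0.045,0,0,0,0,0],[0,0,0,0,0,0,0]])

```text
clock: 7.65
position: [539.6, -171.1, 128.9]
ee_rot: [0.548, -0.443, 0.475, -0.527]
contact_force: [0.3, 0.4, -0.8]
gripper_width: -0.1
```

```bash
python3 -c "
from h import *
plan([426,107,110])
im=get_image('scene')
a=im['color'][:,:,::-1]
cv2.imwrite('pics/s6.png',cv2.resize(a[90:270,140:340],None,fx=3.2,fy=3.2,interpolation=cv2.INTER_CUBIC))"
```

```text
t 7.65 pos [ 539.6 -171.1  128.9] F [ 0.3  0.4 -0.8] w -0.1 q [ 0.01  0.33 -0.28  0.06 -0.95  1.68]
R [[0.157, 0.015, 0.988], [-0.986, -0.052, 0.157], [0.054, -0.999, 0.007]]
tool yaw x deg -80.97737229987187
shift tool mm [-293.1    2.6  -68.6]
```

View pics/s6.png

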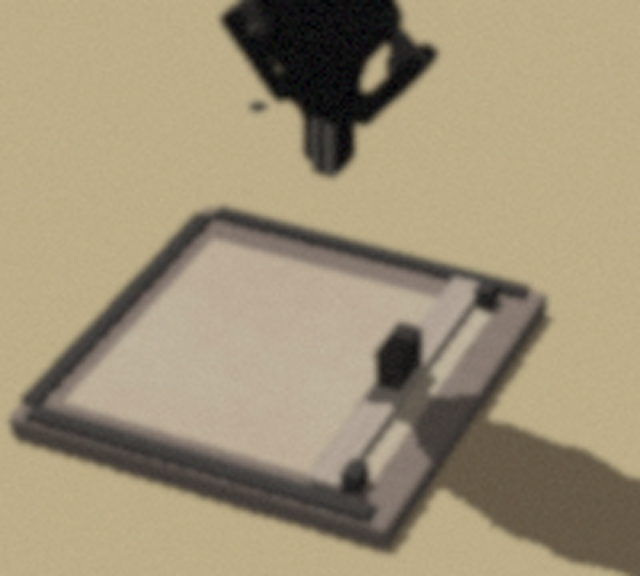

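The sliding arm lies against both stops. In the full picture they are at about (292,183) and (250,238). Now I'll straighten the tool, which is tilted about 3°, and go over to the large-hole board.

>>> play_rows(series=[[0,-0.01,0,0,0,0.054,0],[-0.04,0,-0.009,0,0,0,0],[-0.04,0,-0.009,0,0,0,0],[-0.04,0,-0.009,0,0,0,0],[-0.04,0,-0.009,0,0,0,0],[-0.04,0,-0.009,0,0,0,0],[-0.04,0,-0.009,0,0,0,0],[-0.02,0,-0.005,0,0,0,0],[0,0,0,0,0,0,0]])

```text
clock: 8.6
position: [427.7, 86.3, 125.0]
ee_rot: [0.538, -0.47, 0.454, -0.532]
contact_force: [-0.2, 0.1, -0.5]
gripper_width: -0.3
```

```bash
python3 -c "
from h import *
plan([426,107,22])"
```

```text
t 8.6 pos [427.7  86.3 125. ] F [-0.2  0.1 -0.5] w -0.3 q [ 0.56  0.14 -0.51 -0.02 -0.93  1.17]
R [[0.146, -0.022, 0.989], [-0.989, 0.007, 0.146], [-0.011, -1.0, -0.021]]
tool yaw x deg -81.62003716485809
shift tool mm [-19.6 103.1   3.5]
```

>>> play_rows(series=[[-0.019,0.01,0.002,0,0,0,0],[0,0.03,0,0,0,0,0],[0,0.025,0,0,0,0,0],[0,0,0,0,0,0,0],[0,0,0,0,0,0,0]])

```text
clock: 9.1
position: [423.3, 105.0, 55.0]
ee_rot: [0.54, -0.471, 0.453, -0.53]
contact_force: [0.6, 0.0, 0.0]
gripper_width: -0.1
```

```bash
python3 -c "
from h import *
plan([426,107,25])
s=read_state();im=get_image('scene');it=get_image('top')
K=im['intrinsics'];M=quat(im['orientation'])
for n,p in(('tcp',s['position']),('tcp+31',s['position']+[0,0,31]),('board',np.array([426,107,5]))):
    c=M.T@(p-im['origin']);u=K@c/c[2];print(n,((u[:2]-[340,150])*4).round())
a=cv2.convertScaleAbs(im['color'][:,:,::-1],alpha=1.2,beta=10)[150:270,340:440]
b=cv2.convertScaleAbs(it['color'][:,:,::-1],alpha=1.9)[280:400,240:340]
cv2.imwrite('pics/s7.png',np.hstack([cv2.resize(i,None,fx=4,fy=4,interpolation=cv2.INTER_CUBIC) for i in(a,b)]))"
```

```text
t 9.1 pos [423.3 105.   55. ] F [0.6 0.  0. ] w -0.1 q [ 0.6   0.25 -0.6  -0.03 -0.75  1.14]
R [[0.145, -0.029, 0.989], [-0.989, 0.005, 0.145], [-0.01, -1.0, -0.027]]
tool yaw x deg -81.67082205574759
shift tool mm [-1.3 29.9  3.7]
tcp [220. 210.]
tcp+31 [227. 160.]
board [211. 291.]
```

View pics/s7.png

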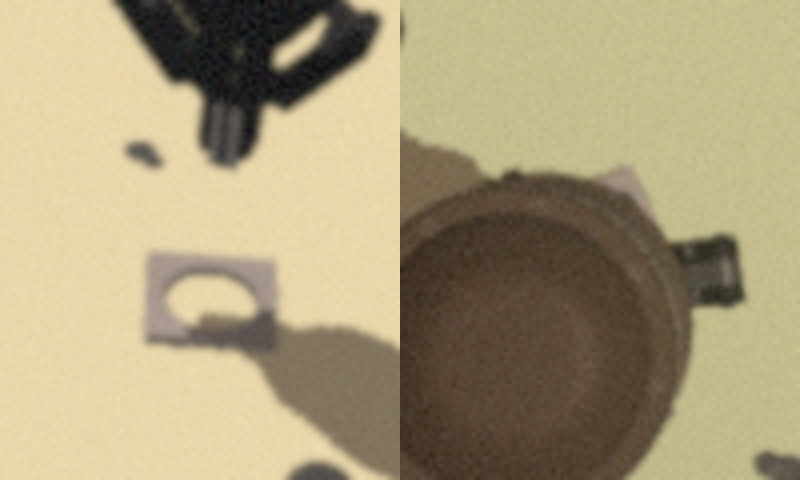

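The left panel shows the tip at (225,165), matching the reported pose plus 31 mm at (227,160). The board is below it with its hole centre near (211,300). Now I'll lower about 35 mm.

>>> play_rows(series=[[-0.001,0.015,0.005,0,0,0,0],[0,0.012,0,0,0,0,0],[0,0.006,0,0,0,0,0],[0,0,0,0,0,0,0],[0,0,0,0,0,0,0]])

```text
clock: 9.7
position: [432.2, 108.6, 26.6]
ee_rot: [0.535, -0.47, 0.455, -0.534]
contact_force: [-0.2, 0.7, -0.3]
gripper_width: 0.1
```

```bash
python3 -c "
from h import *
plan([427,107,20])
s=read_state();im=get_image('scene')
K=im['intrinsics'];M=quat(im['orientation'])
for n,p in(('tcp+31',s['position']+[0,0,31]),('board',np.array([427,107,5]))):
    c=M.T@(p-im['origin']);u=K@c/c[2];print(n,u[:2].round(1),((u[:2]-[300,130])*4).round())
a=cv2.convertScaleAbs(im['color'][:,:,::-1],alpha=1.2,beta=10)[130:270,300:470]
cv2.imwrite('pics/s8.png',cv2.resize(a,None,fx=4,fy=4,interpolation=cv2.INTER_CUBIC))"
```

```text
t 9.7 pos [432.2 108.6  26.6] F [-0.2  0.7 -0.3] w 0.1 q [ 0.6   0.3  -0.61 -0.03 -0.66  1.14]
R [[0.144, -0.017, 0.989], [-0.99, 0.013, 0.144], [-0.015, -1.0, -0.015]]
tool yaw x deg -81.74539472839453
shift tool mm [ 0.9  6.7 -5.3]
tcp+31 [394.9 204.6] [380. 298.]
board [392.5 223.2] [370. 373.]
```

View pics/s8.png

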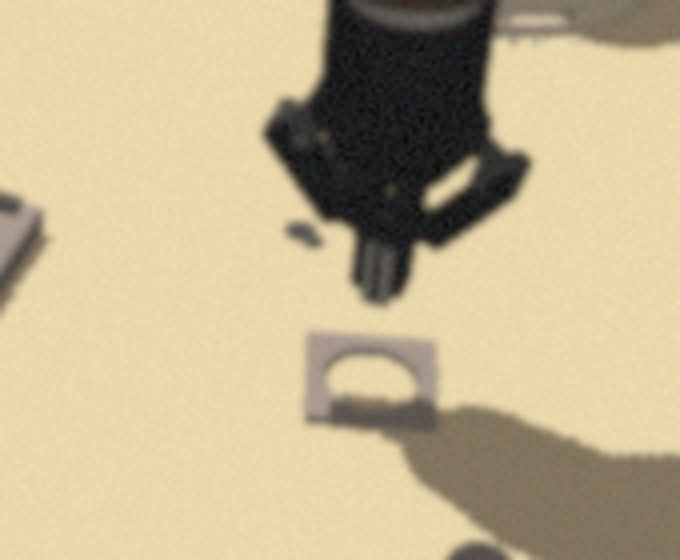

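The tip at (378,302) in the crop sits over the board centre at (371,381), as a true tip height of about 56 mm would predict. I'll make a small correction, then dwell.

>>> play_rows(series=[[0,0.007,-0.004,0,0,0,0],[0,0,0,0,0,0,0],[0,0,0,0,0,0,0],[0,0,0,0,0,0,0],[0,0,0,0,0,0,0],[0,0,0,0,0,0,0],[0,0,0,0,0,0,0],[0,0,0,0,0,0,0],[0,0,0,0,0,0,0],[0,0,0,0,0,0,0]])

```text
clock: 10.75
position: [428.7, 108.7, 20.7]
ee_rot: [-0.534, 0.47, -0.455, 0.535]
contact_force: [0.1, 0.2, 0.1]
gripper_width: 0.2
```

>>> play_rows(series=[[0,0,0,0,0,0,0],[0,0,0,0,0,0,0],[0,0,0,0,0,0,0],[0,0,0,0,0,0,0],[0,0,0,0,0,0,0],[0,0,0,0,0,0,0],[0,0,0,0,0,0,0],[0,0,0,0,0,0,0],[0,0,0,0,0,0,0],[0,0,0,0,0,0,0]])

```text
clock: 11.75
position: [428.7, 108.7, 20.7]
ee_rot: [-0.534, 0.47, -0.455, 0.535]
contact_force: [0.1, 0.4, -0.1]
gripper_width: -0.1
```

>>> play_rows(series=[[0,0,0,0,0,0,0],[0,0,0,0,0,0,0],[0,0,0,0,0,0,0],[0,0,0,0,0,0,0],[0,0,0,0,0,0,0],[0,0,0,0,0,0,0]])

```text
clock: 12.35
position: [428.6, 108.7, 20.7]
ee_rot: [-0.534, 0.47, -0.455, 0.535]
contact_force: [-0.3, 0.3, 0.4]
gripper_width: -0.2
```

```bash
python3 -c "
from h import *
import pickle
im=get_image('scene');o=pickle.load(open('scene0.pkl','rb'))
for n,(u,v,r) in dict(large=(393,225,16),medium=(500,267,22),small=(376,321,20),fa=(290,342,26),fb=(482,351,26),cap=(420,273,10),mag=(230,300,24),bottle=(406,360,24)).items():
    T=o['color'][v-r:v+r,u-r:u+r];S=im['color'][v-r-8:v+r+8,u-r-8:u+r+8]
    _,m,_,l=cv2.minMaxLoc(cv2.matchTemplate(S,T,cv2.TM_CCOEFF_NORMED));print(n,round(m,2),(l[0]-8,l[1]-8))
plan([427,107,20]); job_done()"
```

```text
large 0.7 (0, 0)
medium 0.47 (-8, -8)
small 0.99 (0, 0)
fa 0.99 (0, 0)
fb 0.98 (0, 0)
cap 0.97 (0, 0)
mag 1.0 (0, 0)
bottle 1.0 (0, 0)
t 12.4 pos [428.7 108.7  20.7] F [-0.4 -0.1 -0.5] w 0.3 q [ 0.6   0.31 -0.63 -0.03 -0.64  1.14]
R [[0.144, -0.014, 0.989], [-0.989, 0.015, 0.144], [-0.016, -1.0, -0.012]]
tool yaw x deg -81.7140642433178
shift tool mm [ 1.5  0.7 -1.9]
the job is handed in; nothing more can be done
```

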